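# Hang the spice caddy on the bar and load it

### The job

Hang the white caddy on the steel bar under the little counter shelf: slide its green C-shaped hook onto the bar through the hook's gap and let go, so that the caddy hangs upright with its back against the wooden slat. Then stand the spice jar with the red cap upright in the hanging caddy, and leave the jar with the dark cap where it stands.

Things in the scene. Friction and masses are not known exactly. Their poses are not given: they have to be found in the camera images.
- bar_mid (a point): middle of the fixed horizontal steel bar of the wooden counter shelf, 125 mm above the worktop, 12 mm thick, 318 mm long between the wooden posts. Axes: y along the bar, x level towards the back of the shelf (away from the robot), z up. A wooden slat runs 47 to 71 mm below it; the slat's front face is 18 mm nearer the robot than the bar's axis.
- board_front (a point): middle of the front lower edge of the shelf's top board, 344 mm above the worktop and 120 mm in front of the bar (towards the robot); the board is 390 mm wide. The bar and what hangs there lie under it, so come in from the front with the tool tilted (about 40 degrees from vertical, fingers pointing down and to the back). Axes as the bar's.
- caddy_hook (a point): centre of the green C hook behind the caddy: inner radius 13 mm, outer 18, 36 wide (y). Caddy axes: x to its back (hook side), y left, z up. The 20 mm gap faces 30 degrees below +x: move the hook forward and down along 0.87x-0.5z until this centre is on the bar's axis, then lower. Hanging, it is about 5 mm in front of and 5 mm below it, the caddy leaning 4 degrees. 54 mm behind the cup's middle.
- caddy_tongue (a point): grip point in the middle of the green upright tongue at the caddy's front: 12 mm thick (y), 48 long (x), 30 high (z), pinch it from above or tilted. 114 mm in front of and 27 mm below the hook's centre, 24 mm in front of the cup's front wall, 33 mm above the caddy's underside. Axes as the caddy's. Caddy loose, about 0.18 kg, standing on the worktop.
- caddy_floor (a point): centre of the cup's inner floor, 4 mm above the caddy's underside. Cup square, 64 mm wide inside, 72 outside; front and side walls 40 mm above the floor; a strap 44 mm wide at the back (inner face 32 mm behind the middle) stands 74 mm above it. Axes as the caddy's.
- red_jar_mid (a point): centre (half-way up) of the round spice jar with the red cap: 47 mm across, 97 mm tall, standing upright, loose, about 0.11 kg. z is its upright axis.
- dark_jar_mid (a point): centre (half-way up) of the other spice jar, with a dark cap: 45 mm across, 105 mm tall. To be left where it stands.
Mind the look-alikes: they are no part of the job. Leave any blue look-alike of the part that bears red_jar_mid alone.

How it is judged:
On the way:
1. the caddy hangs upright by its C hook on the bar, let go, at rest (x of caddy_hook in the frame of bar_mid between -0.012 and 0.007 m and z of caddy_hook in the frame of bar_mid between -0.012 and 0 m and angle between caddy_hook's own z axis and vertical below 0.2 rad and contact force between caddy and the arm below 0.1 N and contact force between caddy and the fingers below 0.1 N and linear speed of caddy below 0.03 m/s), for 0.2 s.
At the end, for the whole second after the job is handed in: Caddy hangs with the bar inside its hook (centre up to 12 mm before, 7 behind, 12 below the bar's axis), upright to 11 degrees; red jar on the cup's floor within 15 mm of its middle, upright to 17 degrees; released, at rest; dark jar within 40 mm of its start (x of caddy_hook in the frame of bar_mid between -0.012 and 0.007 m and z of caddy_hook in the frame of bar_mid between -0.012 and 0 m and angle between caddy_hook's own z axis and vertical below 0.2 rad and x of red_jar_mid in the frame of caddy_floor between -0.015 and 0.015 m and y of red_jar_mid in the frame of caddy_floor between -0.015 and 0.015 m and z of red_jar_mid in the frame of caddy_floor between 0.04 and 0.056 m and angle between red_jar_mid's own z axis and vertical below 0.3 rad and linear speed of each of caddy, red_jar below 0.03 m/s); the robot touches nothing.
It fails at once if the dark-capped jar is moved by more than 40 mm (distance of dark_jar_mid from where it was at the start of the episode above 0.04 m).
It also fails if it takes over 64 s, if anything falls off the work surface, if the arm or the gripper's body presses on something with over 40 N, if the wrist force passes 120 N, or if a joint passes its speed limit or range.

### The arm

A 6-joint arm with a two-finger parallel gripper is mounted at the origin on a cart in front of the work surface, level with it; the furniture and walls round the work are solid. World frame = base frame: x ahead of the robot, y to its left, z up, the work surface at z = 0. Lengths are in m, angles in rad, forces in N, time in s.
With the tool pointing down it reaches from about 0.325 to 0.75 m from the base axis. Payload 7.6 kg.
Tool frame: the origin (TCP) lies on the mounting face of the last link; the fingertips stand 173 mm ahead of it and the grasp point (between the pads) lies 155 mm ahead of it; z points along the fingers, y is the line along which they close (so a half turn about z gives the same grasp; the last joint's range is limited). The gripper opens to 85 mm and grips with 20 to 120 N. Pads are 22 mm wide; open, the fingers measure 114 mm over their backs; the gripper's body (76 mm by 85 mm) begins 54 mm behind the grasp point. The pads swing forward as they close: fully open they stand 13 mm farther back than shut.
Start: joints at [1.254, 0.052, 1.401, -0, 1.689, -0.07], TCP at [0.128, 0.509, 0.405] pointing down, gripper open.
Joint ranges: [-2.9, 2.9], [-0.91, 2.17], [0.12, 2.37], [-1.06, 4.2], [0.26, 2.73], [-2.93, 2.93]. Speed limits (rad/s): [2.57, 2.57, 3.01, 3.14, 3.14, 3.14].

### API

Orientations are given as a unit quaternion [x, y, z, w].
In Python, from rig import * gives the robot as it stands. The module is installed in compiled form; this text tells all that it offers.
- The arm moves only by the shell command python3 -m inch 'ROWS' [FORCE]. ROWS is JSON, a list of rows, each an object of numbers: "tx", "ty", "tz": the shift along the world's x, y, z in units of 30 mm (1.0 is 30 mm); "roll": the turn about the world's z in units of 8 degrees (1.0 is 8 degrees); "claw": the gripper's target within -1 to 1 (shut at 1, half-way at 0, fully open at -1). A call has 1 to 20 rows; each row shifts and turns the commanded pose from where the row before left it; what a row does not reach is not made up. A row lasts 1/10 s, in which the tool goes at most 50 mm and 8.59 degrees, less where a joint would pass 70% of its speed; a pose out of reach is approached as far as the arm can. A call is refused whole if a number of a shift passes 1 or a number of a turn 1, either way. A call with a gripper value outside its range is refused whole. The fingers move at their own pace and stop on an object; FORCE is the grip in N (left out, the last holds). Time passes only in rows, so rows that do not move let the fingers close. It gives the time, the measured TCP pose, the force, the opening and the grip force at its end, in the units of the state.
- get_state(): the state, without advancing time (a new reading comes with each control period).
- capture(name): name is "scene" or "top" or "wrist"; returns a dict with "pixels" (480x640x3 uint8, red, green, blue), "K" (3x3 intrinsics, pixels), "T" (4x4, takes a point from camera to world coordinates); the wrist camera has in their place "mount" (4x4, takes a point from camera to tool coordinates, whose origin is the TCP and whose axes are the flange's). Camera axes: x right, y down, z forward; pixel columns grow to the right and rows downward; lengths in m; the calibration is good to about 2 mm. The wrist camera is an equidistant fisheye: a pixel r from the principal point sees the ray r / f radians off the axis. A picture is of the moment at which its call begins: read the wrist's pose just before it. There is no depth.
- close_job(): hands the job in; it is judged then, once.
Trained networks look in a picture, given as the dict that the camera call returned (one of the last four; its "shot" number tells which), for a name from the list of things; names that differ only in an ending like _2 or _b are one class to them, and where a whole thing is asked for, a point or a joint stands for the part that bears it (a point fixed in the world has none). Each returns a list of dicts, best first, with "conf" (0 to 1); they miss things now and then, are a little off and sometimes report something else, mostly with a low value. They report only what shows in the picture. A call takes as long as a camera call. They do not tell look-alikes from the thing itself.
- boxes_of(picture, label): "rect" ([centre column, centre row, width, height] in pixels, round what is visible of it).
- silhouettes(picture, label): "region" (480x640 bool, what is visible of it) and "rect" ([centre column, centre row, width, height] in pixels, round what is visible of it).
- mark_of(picture, label): "point" ([column, row] in pixels: a listed point, or the origin of a listed thing).
The state is a dict: "time": time; "q": joint angles; "qvel": joint speeds; "joint_torque": joint torques, N m; "eef_pos": TCP position; "eef_rot": TCP orientation; "contact_force": force on the tool from outside, world axes, zero at the start; "moment": the same for the moment, N m; "finger_gap": finger opening in m; "grip_force": force on a finger pad.
Only numpy, scipy, OpenCV 4.12 (cv2) and the standard library are available. Lean on these libraries where they do the work, as an engineer would, in place of code of your own. Each camera call takes 0.05 s, during which the arm holds its last target. There are 200 camera calls.

## Working session

There is one attempt and no reset: what is moved stays moved. The work goes in short steps, Python scripts to look and compute and a shell command to move; the robot and the scene stay as the last step left them, time stands still between calls to the robot, and variables do not carry over. Pictures are saved under pics/ and viewed, at most 14 in all, crops included, and the job is handed in when it is done.

```bash
mkdir -p pics
cat > h.py <<'E'
from rig import *
import numpy as np, cv2
from scipy.spatial.transform import Rotation as R
def ray(p,uv):
    K=p["K"];d=np.linalg.inv(K)@[uv[0],uv[1],1];T=p["T"]
    return T[:3,3],T[:3,:3]@(d/np.linalg.norm(d))
def tri(rs):
    A=np.zeros((3,3));b=np.zeros(3)
    for o,d in rs:
        M=np.eye(3)-np.outer(d,d);A+=M;b+=M@o
    x=np.linalg.solve(A,b);return x,[np.linalg.norm((np.eye(3)-np.outer(d,d))@(x-o))*1000 for o,d in rs]
def wray(p,uv,s):
    K=p["K"];a=np.array([(uv[0]-K[0,2])/K[0,0],(uv[1]-K[1,2])/K[1,1]]);t=np.linalg.norm(a)
    d=np.r_[a/t*np.sin(t),np.cos(t)] if t>0 else np.array([0,0,1.])
    T=np.eye(4);T[:3,:3]=R.from_quat(s["eef_rot"]).as_matrix();T[:3,3]=s["eef_pos"];T=T@p["mount"]
    return T[:3,3],T[:3,:3]@d
def save(p,n): cv2.imwrite("pics/"+n,p["pixels"][:,:,::-1])
E
python3 - <<'E'
from h import *
s=get_state();print(s["time"],s["eef_pos"],s["eef_rot"])
P={}
for c in("scene","top"):
    p=capture(c);P[c]=p;save(p,c+"0.png");print(c,p["T"][:3,3].round(3),p["T"][:3,2].round(2))
    for l in("bar_mid","board_front","caddy_hook","caddy_tongue","caddy_floor","red_jar_mid","dark_jar_mid"):
        print(l,[(np.round(m["point"]),round(m["conf"],2)) for m in mark_of(p,l)[:4]])
        P[c,l]=mark_of(p,l)
for l in("bar_mid","board_front","caddy_hook","caddy_tongue","caddy_floor","red_jar_mid","dark_jar_mid"):
    for a in P["scene",l][:3]:
        for b in P["top",l][:3]:
            x,e=tri([ray(P["scene"],a["point"]),ray(P["top"],b["point"])]);print(l,x.round(3),np.round(e,1))
cv2.imwrite("pics/both.png",cv2.resize(np.hstack([P["scene"]["pixels"],P["top"]["pixels"]])[:,:,::-1],(800,300)))
E
```

```text
0.0 [0.12824228 0.50906399 0.40387722] [ 1.23087578e-01  9.92395508e-01 -7.62815587e-04 -1.46588081e-04]
scene [-0.209 -0.518  0.835] [ 0.66  0.5  -0.56]
bar_mid [(array([251., 202.]), 0.9)]
board_front [(array([249., 151.]), 0.75)]
caddy_hook [(array([281., 269.]), 0.85)]
caddy_tongue [(array([313., 294.]), 0.61)]
caddy_floor [(array([300., 294.]), 0.69)]
red_jar_mid [(array([272., 310.]), 0.9), (array([446., 408.]), 0.68)]
dark_jar_mid []
top [0.352 0.034 1.285] [ 0.15 -0.   -0.99]
bar_mid [(array([176., 192.]), 0.78)]
board_front [(array([182., 200.]), 0.92)]
caddy_hook [(array([264., 246.]), 0.78)]
caddy_tongue [(array([302., 242.]), 0.78), (array([456., 288.]), 0.5)]
caddy_floor [(array([400., 282.]), 0.49)]
red_jar_mid [(array([288., 283.]), 0.87), (array([458., 286.]), 0.65)]
dark_jar_mid [(array([400., 286.]), 0.72)]
bar_mid [0.655 0.424 0.129] [2.3 2.3]
board_front [0.583 0.337 0.339] [3. 3.]
caddy_hook [0.518 0.193 0.07 ] [7. 7.]
caddy_tongue [0.532 0.093 0.025] [3.1 3.1]
caddy_tongue [ 0.321 -0.188  0.343] [83.4 83.4]
caddy_floor [ 0.357 -0.1    0.262] [61.6 61.6]
red_jar_mid [0.417 0.131 0.033] [3.4 3.4]
red_jar_mid [ 0.289 -0.173  0.349] [121.5 121.5]
red_jar_mid [ 0.463 -0.085 -0.067] [230.8 230.8]
red_jar_mid [ 0.402 -0.339  0.051] [2.8 2.8]
```

```bash
python3 -m inch --help 2>&1 | head -20
```

```text
invalid input: not JSON, or not a number
```

View pics/scene0.png

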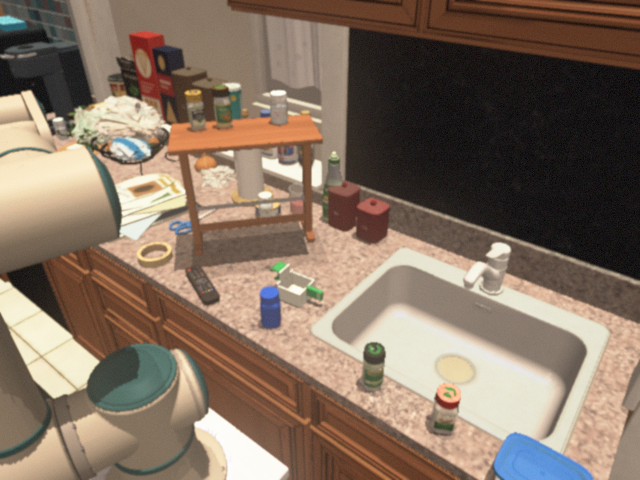

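View pics/top0.png

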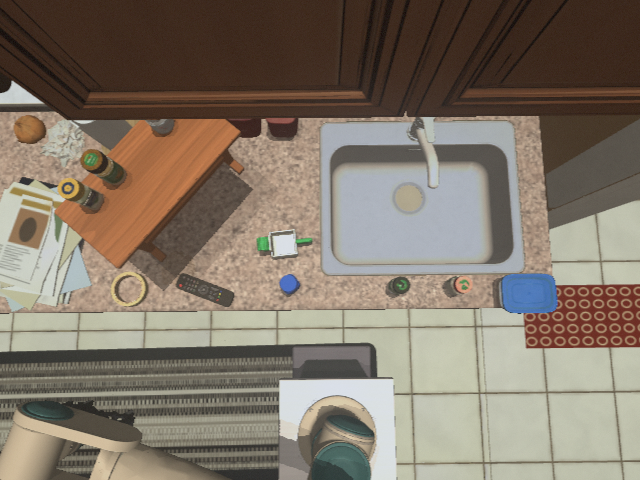

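Scene: the blue jar (scene 270,307; top 288,284) is the look-alike. The red-capped jar is at scene 446,408 / top 458,286, at about (0.40,-0.34). The dark-capped jar is at scene 374,366 / top 400,286. The caddy is at scene 297,288. I'll go above the red jar and confirm it close up.

```bash
python3 -m inch '[{"tx":0.85,"ty":-1,"roll":-1,"claw":-1},{"tx":0.85,"ty":-1,"roll":-1},{"tx":0.85,"ty":-1,"roll":-1},{"tx":0.85,"ty":-1,"roll":-1},{"tx":0.85,"ty":-1,"roll":-1},{"tx":0.85,"ty":-1,"roll":-1},{"tx":0.85,"ty":-1,"roll":-1},{"tx":0.85,"ty":-1,"roll":-1},{"tx":0.85,"ty":-1,"roll":-0.5},{"tx":0.1,"ty":-1},{"tx":0.1,"ty":-1},{"tx":0.1,"ty":-1},{"tx":0.1,"ty":-1},{"tx":0.1,"ty":-1},{"tx":0.1,"ty":-1},{"tx":0.1,"ty":-1},{"tx":0.1,"ty":-1},{"tx":0.1,"ty":-1},{"tx":0.1,"ty":-1},{"tx":0.1,"ty":-1}]'
python3 -m inch '[{"ty":-1,"tz":-0.1},{"ty":-1,"tz":-0.2},{"ty":-1,"tz":-0.3},{"ty":-1,"tz":-0.3},{"ty":-1,"tz":-0.3},{"ty":-1,"tz":-0.3},{"ty":-1},{"ty":-0.7},{},{}]'
python3 - <<'E'
from h import *
s=get_state();p=capture("wrist");save(p,"w1.png");print(s["time"],s["q"],s["eef_pos"],R.from_quat(s["eef_rot"]).as_matrix().round(3).tolist(),p["K"][0],p["mount"].round(3).tolist())
for m in mark_of(p,"red_jar_mid"):
    o,d=wray(p,m["point"],s);print(m["point"],m["conf"],(o+d*(0.0485-o[2])/d[2]).round(3))
for b in silhouettes(p,"red_jar_mid"): print(b["rect"],b["conf"])
E
```

```text
1.5 [ 1.25369896e+00  5.22229992e-02  1.40070551e+00 -8.89868456e-06
  1.68864213e+00 -7.02887600e-02] [0.12823685 0.50910047 0.40470851] [[-0.97, 0.244, 0.0], [0.244, 0.97, 0.0], [-0.0, 0.0, -1.0]] [371.64829954   0.         321.80465521] [[0.0, -0.964, -0.265, 0.067], [1.0, 0.0, 0.001, -0.001], [-0.0, -0.265, 0.964, 0.032], [0.0, 0.0, 0.0, 1.0]]
[121.9, 465.1] 0.74 [0.403 0.136 0.048]
[125.3, 458.1, 45.0, 43.7] 0.82invalid input
invalid input
```

```bash
python3 -m inch '[{"tx":0.85,"ty":-1,"tz":0,"roll":-1,"claw":-1},{"tx":0.85,"ty":-1,"tz":0,"roll":-1,"claw":-1},{"tx":0.85,"ty":-1,"tz":0,"roll":-1,"claw":-1},{"tx":0.85,"ty":-1,"tz":0,"roll":-1,"claw":-1},{"tx":0.85,"ty":-1,"tz":0,"roll":-1,"claw":-1},{"tx":0.85,"ty":-1,"tz":0,"roll":-1,"claw":-1},{"tx":0.85,"ty":-1,"tz":0,"roll":-1,"claw":-1},{"tx":0.85,"ty":-1,"tz":0,"roll":-1,"claw":-1},{"tx":0.85,"ty":-1,"tz":0,"roll":-0.5,"claw":-1}]'
```

```text
time: 2.55
eef_pos: [0.3584, 0.2377, 0.405]
eef_rot: [0.659, 0.752, 0.0, 0.0]
contact_force: [-0.1, 0.8, 0.5]
finger_gap: 0.0856
grip_force: 0.0
```

```bash
python3 -m inch '[{"tx":0.1,"ty":-1,"tz":0,"roll":0,"claw":-1},{"tx":0.1,"ty":-1,"tz":0,"roll":0,"claw":-1},{"tx":0.1,"ty":-1,"tz":0,"roll":0,"claw":-1},{"tx":0.1,"ty":-1,"tz":0,"roll":0,"claw":-1},{"tx":0.1,"ty":-1,"tz":0,"roll":0,"claw":-1},{"tx":0.1,"ty":-1,"tz":0,"roll":0,"claw":-1},{"tx":0.1,"ty":-1,"tz":0,"roll":0,"claw":-1},{"tx":0.1,"ty":-1,"tz":0,"roll":0,"claw":-1},{"tx":0.1,"ty":-1,"tz":0,"roll":0,"claw":-1},{"tx":0.1,"ty":-1,"tz":0,"roll":0,"claw":-1},{"tx":0.1,"ty":-1,"tz":-0.2,"roll":0,"claw":-1},{"tx":0.1,"ty":-1,"tz":-0.2,"roll":0,"claw":-1},{"tx":0.1,"ty":-1,"tz":-0.2,"roll":0,"claw":-1},{"tx":0.1,"ty":-1,"tz":-0.2,"roll":0,"claw":-1},{"tx":0.1,"ty":-1,"tz":-0.2,"roll":0,"claw":-1},{"tx":0,"ty":-1,"tz":-0.2,"roll":0,"claw":-1},{"tx":0,"ty":-1,"tz":-0.2,"roll":0,"claw":-1},{"tx":0,"ty":-1,"tz":-0.2,"roll":0,"claw":-1},{"tx":0,"ty":-1,"tz":-0.2,"roll":0,"claw":-1},{"tx":0,"ty":0,"tz":0,"roll":0,"claw":-1}]'
python3 - <<'E'
from h import *
s=get_state();p=capture("wrist");save(p,"w2.png");print(s["time"],s["q"].round(4) if hasattr(s["q"],"round") else s["q"],s["eef_pos"])
for l in ("red_jar_mid","dark_jar_mid"):
  for m in mark_of(p,l):
    o,d=wray(p,m["point"],s);print(l,np.round(m["point"]),m["conf"],(o+d*(0.0485-o[2])/d[2]).round(3))
for b in silhouettes(p,"red_jar_mid"): print(b["rect"],b["conf"])
E
```

```text
time: 4.55
eef_pos: [0.4021, -0.3334, 0.3493]
eef_rot: [0.658, 0.753, -0.0, -0.001]
contact_force: [0.6, 0.2, 0.1]
finger_gap: 0.0853
grip_force: 0.0
4.55 [-7.6270e-01  6.8600e-02  1.4941e+00 -6.0000e-04  1.5807e+00 -8.9690e-01] [ 0.4021416  -0.33337483  0.34929202]
dark_jar_mid [354.  23.] 0.78 [ 0.404 -0.172  0.048]
[324.0, 251.3, 67.8, 97.2] 0.74
```

View pics/w2.png

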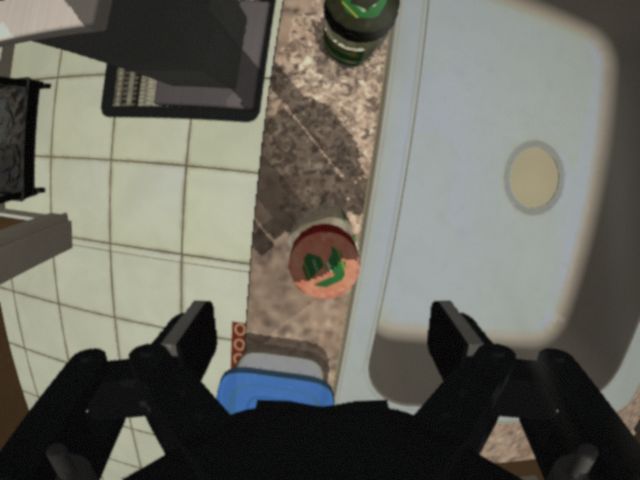

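The close-up shows the red cap centred at (324,263), with the dark jar at (354,23). This is the red-capped jar.

Run:
```python
from h import *
s=get_state();p=capture("wrist")
for uv in((324,263),(324,262)):
    o,d=wray(p,uv,s);print((o+d*(0.097-o[2])/d[2]).round(4))
# kinematics guess & grasp point
print(s["eef_pos"],R.from_quat(s["eef_rot"]).as_matrix().round(3)[:, 2])
```

```text
[ 0.4052 -0.3362  0.097 ]
[ 0.4051 -0.3355  0.097 ]
[ 0.40287321 -0.33028545  0.35103439] [ 0. -0. -1.]
```

```bash
python3 -m inch '[{"tx":0.08,"ty":-0.2,"tz":-0.6,"roll":0,"claw":-1},{"tx":0,"ty":0,"tz":-0.9,"roll":0,"claw":-1},{"tx":0,"ty":0,"tz":-0.9,"roll":0,"claw":-1},{"tx":0,"ty":0,"tz":-0.9,"roll":0,"claw":-1},{"tx":0,"ty":0,"tz":-0.6,"roll":0,"claw":-1},{"tx":0,"ty":0,"tz":-0.3,"roll":0,"claw":-1},{"tx":0,"ty":0,"tz":0,"roll":0,"claw":0.2},{"tx":0,"ty":0,"tz":0,"roll":0,"claw":0.6},{"tx":0,"ty":0,"tz":0,"roll":0,"claw":1},{"tx":0,"ty":0,"tz":0,"roll":0,"claw":1},{"tx":0,"ty":0,"tz":0,"roll":0,"claw":1},{"tx":0,"ty":0,"tz":0,"roll":0,"claw":1}]' 40
```

```text
time: 6.0
eef_pos: [0.4054, -0.3373, 0.2266]
eef_rot: [0.657, 0.754, -0.0, 0.002]
contact_force: [-2.3, 0.8, 6.1]
finger_gap: 0.0485
grip_force: 41.5
```

```bash
python3 -m inch '[{"tx":0,"ty":0,"tz":1,"roll":0,"claw":1},{"tx":0,"ty":0,"tz":1,"roll":0,"claw":1},{"tx":0,"ty":0,"tz":1,"roll":0,"claw":1},{"tx":0,"ty":0,"tz":1,"roll":0,"claw":1},{"tx":0.2,"ty":0.5,"tz":1,"roll":0,"claw":1},{"tx":0.25,"ty":1,"tz":0,"roll":0,"claw":1},{"tx":0.25,"ty":1,"tz":0,"roll":0,"claw":1},{"tx":0.25,"ty":1,"tz":0,"roll":0,"claw":1},{"tx":0.25,"ty":1,"tz":0,"roll":0,"claw":1},{"tx":0.25,"ty":1,"tz":0,"roll":0,"claw":1},{"tx":0.25,"ty":1,"tz":0,"roll":0,"claw":1},{"tx":0.25,"ty":1,"tz":0,"roll":0,"claw":1},{"tx":0.25,"ty":1,"tz":0,"roll":0,"claw":1},{"tx":0.25,"ty":1,"tz":0,"roll":0,"claw":1},{"tx":0.25,"ty":1,"tz":0,"roll":0,"claw":1},{"tx":0.25,"ty":1,"tz":0,"roll":0,"claw":1},{"tx":0.25,"ty":0.5,"tz":0,"roll":0,"claw":1},{"tx":0,"ty":0,"tz":0,"roll":0,"claw":1}]' 40
python3 - <<'E'
from h import *
s=get_state();p=capture("wrist");save(p,"w3.png");print(s["time"],s["q"].round(4),s["eef_pos"])
for l,z in (("caddy_hook",.06),("caddy_tongue",.033),("caddy_floor",.004)):
  for m in mark_of(p,l):
    o,d=wray(p,m["point"],s);print(l,np.round(m["point"]),m["conf"],(o+d*(z-o[2])/d[2]).round(3))
E
```

```text
time: 7.8
eef_pos: [0.5014, 0.0248, 0.3749]
eef_rot: [0.656, 0.755, 0.0, 0.0]
contact_force: [0.1, -0.3, -1.5]
finger_gap: 0.0485
grip_force: 42.1
7.8 [-2.4300e-02 -2.6000e-03  1.5157e+00  5.0000e-04  1.6280e+00 -1.6420e-01] [0.50140706 0.02478142 0.37486056]
caddy_hook [383.  18.] 0.71 [0.525 0.199 0.06 ]
caddy_tongue [369. 160.] 0.56 [0.533 0.085 0.033]
caddy_floor [368.  96.] 0.92 [0.527 0.143 0.004]
```

View pics/w3.png

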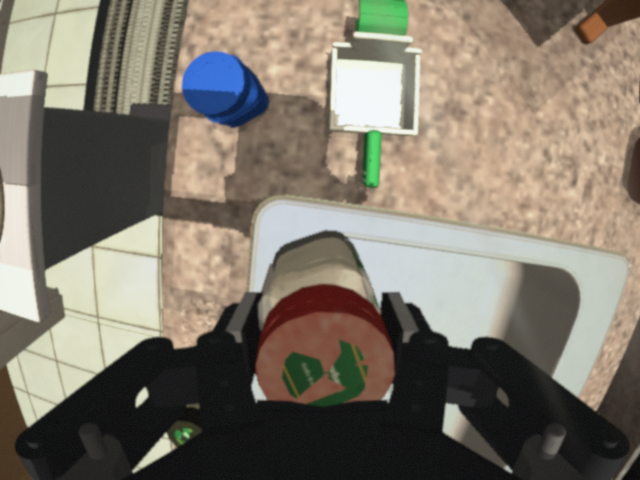

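```bash
python3 -m inch '[{"tx":0.25,"ty":1,"tz":0,"roll":-0.5,"claw":1},{"tx":0.25,"ty":1,"tz":0,"roll":0,"claw":1},{"tx":0.25,"ty":1,"tz":0,"roll":0,"claw":1},{"tx":0.15,"ty":0.95,"tz":0,"roll":0,"claw":1},{"tx":0,"ty":0,"tz":-1,"roll":0,"claw":1},{"tx":0,"ty":0,"tz":-1,"roll":0,"claw":1},{"tx":0,"ty":0,"tz":-1,"roll":0,"claw":1},{"tx":0,"ty":0,"tz":-0.3,"roll":0,"claw":1},{"tx":0,"ty":0,"tz":0,"roll":0,"claw":1}]' 40
python3 - <<'E'
from h import *
p=capture("scene");cv2.imwrite("pics/s4.png",cv2.resize(p["pixels"][200:340,200:400,::-1],(800,560),interpolation=cv2.INTER_CUBIC));print(get_state()["eef_pos"])
E
```

```text
time: 8.9
eef_pos: [0.528, 0.1408, 0.2747]
eef_rot: [0.683, 0.73, -0.001, -0.001]
contact_force: [0.4, -0.4, -1.0]
finger_gap: 0.0484
grip_force: 42.1
[0.52838047 0.1410679  0.27648344]
```

View pics/s4.png

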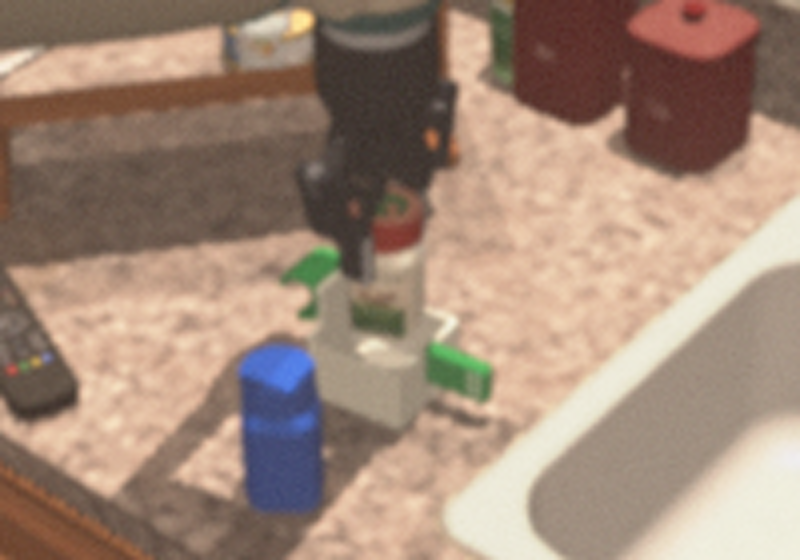

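The jar sits above the cup and looks centred (crop 390,290), so I'll lower and release it.

```bash
python3 -m inch '[{"tx":0,"ty":0.1,"tz":-0.6,"roll":0,"claw":1},{"tx":0,"ty":0,"tz":-0.5,"roll":0,"claw":1},{"tx":0,"ty":0,"tz":-0.3,"roll":0,"claw":1},{"tx":0,"ty":0,"tz":0,"roll":0,"claw":1}]' 40
python3 -m inch '[{"tx":0,"ty":0,"tz":-0.05,"roll":0,"claw":-0.2},{"tx":0,"ty":0,"tz":0,"roll":0,"claw":-1},{"tx":0,"ty":0,"tz":0,"roll":0,"claw":-1},{"tx":0,"ty":0,"tz":0,"roll":0,"claw":-1},{"tx":0,"ty":0,"tz":1,"roll":0,"claw":-1},{"tx":0,"ty":0,"tz":1,"roll":0,"claw":-1},{"tx":0,"ty":0,"tz":1,"roll":0,"claw":-1},{"tx":0,"ty":-1,"tz":1,"roll":0,"claw":-1},{"tx":0,"ty":-1,"tz":1,"roll":0,"claw":-1},{"tx":0,"ty":-1,"tz":0.5,"roll":0,"claw":-1},{"tx":0,"ty":-0.5,"tz":0,"roll":0,"claw":-1},{"tx":0,"ty":0,"tz":0,"roll":0,"claw":-1}]' 40
python3 - <<'E'
from h import *
s=get_state();p=capture("wrist");save(p,"w5.png");print(s["time"],s["q"].round(4),s["eef_pos"])
for l,z in (("caddy_hook",.06),("caddy_tongue",.033),("caddy_floor",.004),("red_jar_mid",.0525)):
  for m in mark_of(p,l):
    o,d=wray(p,m["point"],s);print(l,np.round(m["point"]),m["conf"],(o+d*(z-o[2])/d[2]).round(3))
E
```

```text
time: 9.35
eef_pos: [0.5279, 0.1444, 0.2327]
eef_rot: [0.683, 0.73, -0.001, -0.001]
contact_force: [-0.4, -0.2, -2.0]
finger_gap: 0.0486
grip_force: 42.1
time: 10.55
eef_pos: [0.5281, 0.0383, 0.3968]
eef_rot: [0.684, 0.73, -0.0, 0.0]
contact_force: [1.0, 0.9, -0.8]
finger_gap: 0.0855
grip_force: 0.0
10.55 [ 2.6000e-03  6.7200e-02  1.4008e+00 -1.0000e-04  1.6736e+00 -6.2200e-02] [0.52811308 0.03828089 0.39676064]
caddy_tongue [332. 167.] 0.65 [0.534 0.086 0.033]
red_jar_mid [197. 118.] 0.8 [0.415 0.126 0.052]
```

View pics/w5.png

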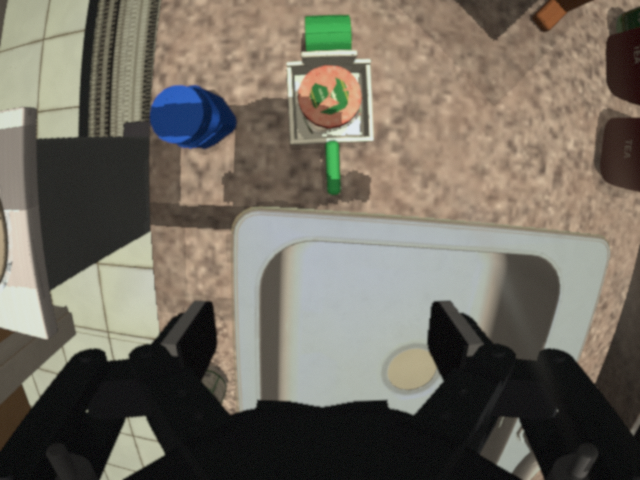

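The jar stands in the cup (cap at 329,95). The caddy now has to be hung with a tilted tool, but rows can't command tilt directly. I'll stretch the arm past its vertical-tool reach over the free floor on the left and see whether the wrist tilts.

```bash
python3 -m inch '[{"tx":-0.7,"ty":1,"tz":0,"roll":0,"claw":-1},{"tx":-0.7,"ty":1,"tz":0,"roll":0,"claw":-1},{"tx":-0.7,"ty":1,"tz":0,"roll":0,"claw":-1},{"tx":-0.7,"ty":1,"tz":0,"roll":0,"claw":-1},{"tx":-0.7,"ty":1,"tz":0,"roll":0,"claw":-1},{"tx":-0.7,"ty":1,"tz":0,"roll":0,"claw":-1},{"tx":-0.9,"ty":1,"tz":0,"roll":0,"claw":-1},{"tx":-0.9,"ty":1,"tz":0,"roll":0,"claw":-1},{"tx":-0.9,"ty":1,"tz":0,"roll":0,"claw":-1},{"tx":-0.9,"ty":1,"tz":0,"roll":0,"claw":-1},{"tx":-0.9,"ty":1,"tz":0,"roll":0,"claw":-1},{"tx":-0.9,"ty":1,"tz":0,"roll":0,"claw":-1},{"tx":-1,"ty":0.6,"tz":0,"roll":0,"claw":-1},{"tx":-1,"ty":0.6,"tz":0,"roll":0,"claw":-1},{"tx":-1,"ty":0.6,"tz":0,"roll":0,"claw":-1},{"tx":-1,"ty":0.6,"tz":0,"roll":0,"claw":-1},{"tx":-1,"ty":0.6,"tz":0,"roll":0,"claw":-1},{"tx":-1,"ty":0.6,"tz":0,"roll":0,"claw":-1},{"tx":-1,"ty":0.6,"tz":0,"roll":0,"claw":-1},{"tx":-1,"ty":0.6,"tz":0,"roll":0,"claw":-1}]' 40
python3 -m inch '[{"tx":-0.1,"ty":1,"tz":0,"roll":0,"claw":-1},{"tx":-0.1,"ty":1,"tz":0,"roll":0,"claw":-1},{"tx":-0.1,"ty":1,"tz":0,"roll":0,"claw":-1},{"tx":-0.1,"ty":1,"tz":0,"roll":0,"claw":-1},{"tx":-0.1,"ty":1,"tz":0,"roll":0,"claw":-1},{"tx":-0.1,"ty":1,"tz":0,"roll":0,"claw":-1},{"tx":-0.1,"ty":1,"tz":0,"roll":0,"claw":-1}]' 40
python3 -c "
from h import *
s=get_state();print(s['q'].round(3))"
```

```text
time: 12.8
eef_pos: [-0.0022, 0.5442, 0.3966]
eef_rot: [0.682, 0.731, -0.0, 0.0]
contact_force: [0.7, -0.3, 0.7]
finger_gap: 0.0852
grip_force: 0.0
time: 13.5
eef_pos: [-0.0223, 0.7546, 0.3962]
eef_rot: [0.682, 0.731, -0.0, 0.0]
contact_force: [-0.2, 0.4, 1.0]
finger_gap: 0.0855
grip_force: 0.0
[1.551 0.782 0.486 0.    1.875 1.483]
```

```bash
python3 -m inch '[{"tx":-0.07,"ty":1,"tz":0,"roll":0,"claw":-1},{"tx":-0.07,"ty":1,"tz":0,"roll":0,"claw":-1},{"tx":-0.07,"ty":1,"tz":0,"roll":0,"claw":-1},{"tx":-0.07,"ty":1,"tz":0,"roll":0,"claw":-1}]' 40
python3 -c "
from h import *
s=get_state();print(s['q'].round(3))"
```

```text
time: 13.9
eef_pos: [-0.028, 0.8079, 0.3743]
eef_rot: [0.682, 0.731, 0.015, -0.015]
contact_force: [0.0, -0.5, 1.0]
finger_gap: 0.0856
grip_force: 0.0
[1.56  1.044 0.123 0.002 1.933 1.492]
```

```bash
python3 -m inch '[{"tx":-0.05,"ty":1,"tz":0.5,"roll":0,"claw":-1},{"tx":-0.05,"ty":1,"tz":0.5,"roll":0,"claw":-1},{"tx":0,"ty":1,"tz":0.5,"roll":0,"claw":-1},{"tx":0,"ty":1,"tz":0.5,"roll":0,"claw":-1}]' 40
python3 -c "
from h import *
s=get_state();print(s['q'].round(3))"
python3 -m inch '[{"tx":0,"ty":-0.2,"tz":0,"roll":0,"claw":-1}]'
python3 -c "
from h import *
s=get_state();print(s['q'].round(3))"
```

```text
time: 14.3
eef_pos: [-0.0259, 0.8081, 0.4007]
eef_rot: [0.682, 0.729, 0.045, -0.045]
contact_force: [0.5, -0.5, -1.3]
finger_gap: 0.0853
grip_force: 0.0
[1.556 1.013 0.122 0.006 1.88  1.491]
time: 14.4
eef_pos: [-0.0256, 0.8025, 0.4006]
eef_rot: [0.682, 0.729, 0.046, -0.045]
contact_force: [-0.5, -0.1, 0.2]
finger_gap: 0.0854
grip_force: 0.0
[1.556 0.968 0.192 0.006 1.852 1.491]
```

```bash
python3 -m inch '[{"tx":0,"ty":1,"tz":0.3,"roll":0,"claw":-1},{"tx":0,"ty":1,"tz":0.3,"roll":0,"claw":-1},{"tx":0,"ty":1,"tz":0.3,"roll":0,"claw":-1},{"tx":0,"ty":1,"tz":0.3,"roll":0,"claw":-1},{"tx":0,"ty":1,"tz":0.3,"roll":0,"claw":-1},{"tx":0,"ty":1,"tz":0.3,"roll":0,"claw":-1},{"tx":0,"ty":1,"tz":0.3,"roll":0,"claw":-1},{"tx":0,"ty":1,"tz":0.3,"roll":0,"claw":-1}]' 40
python3 -c "
from h import *
s=get_state();print(s['q'].round(3),R.from_quat(s['eef_rot']).as_matrix().round(3).tolist())"
```

```text
time: 15.2
eef_pos: [-0.02, 0.827, 0.3939]
eef_rot: [0.677, 0.724, 0.096, -0.095]
contact_force: [-0.2, 0.5, -0.1]
finger_gap: 0.0854
grip_force: 0.0
[1.549 1.025 0.122 0.014 1.723 1.485] [[-0.066, 0.998, -0.008], [0.961, 0.066, 0.269], [0.268, 0.01, -0.963]]
```

```bash
python3 -m inch '[{"tx":0,"ty":1,"tz":0.9,"roll":0,"claw":-1},{"tx":0,"ty":1,"tz":0.9,"roll":0,"claw":-1},{"tx":0,"ty":1,"tz":0.9,"roll":0,"claw":-1},{"tx":0,"ty":1,"tz":0.9,"roll":0,"claw":-1},{"tx":0,"ty":1,"tz":0.9,"roll":0,"claw":-1},{"tx":0,"ty":1,"tz":0.9,"roll":0,"claw":-1},{"tx":0,"ty":1,"tz":0.9,"roll":0,"claw":-1},{"tx":0,"ty":1,"tz":0.9,"roll":0,"claw":-1},{"tx":0,"ty":1,"tz":0.9,"roll":0,"claw":-1},{"tx":0,"ty":1,"tz":0.9,"roll":0,"claw":-1}]' 40
python3 -c "
from h import *
s=get_state();print(s['q'].round(3),R.from_quat(s['eef_rot']).as_matrix().round(3).tolist())"
```

```text
time: 16.2
eef_pos: [-0.0136, 0.8002, 0.5151]
eef_rot: [0.661, 0.707, 0.178, -0.176]
contact_force: [-0.5, 0.2, 0.0]
finger_gap: 0.0852
grip_force: 0.0
[1.538 0.88  0.122 0.028 1.633 1.48 ] [[-0.064, 0.998, -0.012], [0.873, 0.062, 0.485], [0.484, 0.02, -0.875]]
```

```bash
python3 -m inch '[{"tx":0,"ty":1,"tz":0.7,"roll":0,"claw":-1},{"tx":0,"ty":1,"tz":0.7,"roll":0,"claw":-1},{"tx":0,"ty":1,"tz":0.7,"roll":0,"claw":-1},{"tx":0,"ty":1,"tz":0.7,"roll":0,"claw":-1},{"tx":0,"ty":1,"tz":0.7,"roll":0,"claw":-1},{"tx":0,"ty":1,"tz":0.7,"roll":0,"claw":-1},{"tx":0,"ty":1,"tz":0.7,"roll":0,"claw":-1},{"tx":0,"ty":1,"tz":0.7,"roll":0,"claw":-1}]' 40
python3 -c "
from h import *
s=get_state();print(s['q'].round(3),R.from_quat(s['eef_rot']).as_matrix().round(3).tolist())"
```

```text
time: 17.0
eef_pos: [-0.0104, 0.8038, 0.5475]
eef_rot: [0.644, 0.688, 0.239, -0.234]
contact_force: [-0.1, 0.3, -1.4]
finger_gap: 0.0853
grip_force: 0.0
[1.533 0.851 0.123 0.038 1.486 1.476] [[-0.061, 0.998, -0.014], [0.774, 0.057, 0.631], [0.631, 0.028, -0.776]]
```

The tilt builds up and sticks: the tool now leans 39° toward +y, which is the direction the caddy faces. Returning to the caddy.

```bash
python3 -m inch '[{"tx":0.2,"ty":-1,"tz":-0.1,"roll":0.3,"claw":-1},{"tx":0.2,"ty":-1,"tz":-0.1,"roll":0,"claw":-1},{"tx":0.2,"ty":-1,"tz":-0.1,"roll":0,"claw":-1},{"tx":0.2,"ty":-1,"tz":-0.1,"roll":0,"claw":-1},{"tx":0.2,"ty":-1,"tz":-0.1,"roll":0,"claw":-1},{"tx":0.2,"ty":-1,"tz":-0.1,"roll":0,"claw":-1},{"tx":0.2,"ty":-1,"tz":-0.1,"roll":0,"claw":-1},{"tx":0.2,"ty":-1,"tz":-0.1,"roll":0,"claw":-1},{"tx":0.2,"ty":-1,"tz":-0.1,"roll":0,"claw":-1},{"tx":1,"ty":-0.8,"tz":0,"roll":0,"claw":-1},{"tx":1,"ty":-0.8,"tz":0,"roll":0,"claw":-1},{"tx":1,"ty":-0.8,"tz":0,"roll":0,"claw":-1},{"tx":1,"ty":-0.8,"tz":0,"roll":0,"claw":-1},{"tx":1,"ty":-0.8,"tz":0,"roll":0,"claw":-1},{"tx":1,"ty":-0.8,"tz":0,"roll":0,"claw":-1},{"tx":0.8,"ty":-1,"tz":0,"roll":0,"claw":-1},{"tx":0.8,"ty":-1,"tz":0,"roll":0,"claw":-1},{"tx":0.8,"ty":-1,"tz":0,"roll":0,"claw":-1},{"tx":0.8,"ty":-1,"tz":0,"roll":0,"claw":-1},{"tx":0.8,"ty":-1,"tz":0,"roll":0,"claw":-1}]' 40
python3 -c "
from h import *
s=get_state();print(s['q'].round(3),R.from_quat(s['eef_rot']).as_matrix().round(3).tolist())"
```

```text
time: 19.0
eef_pos: [0.3427, 0.2469, 0.5224]
eef_rot: [0.633, 0.698, 0.236, -0.237]
contact_force: [0.1, 0.3, 0.3]
finger_gap: 0.0854
grip_force: 0.0
[ 0.384 -0.332  1.563  0.64   1.636  0.419] [[-0.087, 0.996, -0.032], [0.772, 0.088, 0.63], [0.63, 0.03, -0.776]]
```

```bash
python3 -m inch '[{"tx":0.6,"ty":-1,"tz":-0.5,"roll":0,"claw":-1},{"tx":0.6,"ty":-1,"tz":-0.5,"roll":0,"claw":-1},{"tx":0.6,"ty":-1,"tz":-0.5,"roll":0,"claw":-1},{"tx":0.6,"ty":-1,"tz":-0.5,"roll":0,"claw":-1},{"tx":0.6,"ty":-1,"tz":-0.8,"roll":0,"claw":-1},{"tx":0.6,"ty":-1,"tz":-0.9,"roll":0,"claw":-1},{"tx":0.6,"ty":-1,"tz":-1,"roll":0,"claw":-1},{"tx":0.6,"ty":-1,"tz":-1,"roll":0,"claw":-1},{"tx":0.6,"ty":-1,"tz":-1,"roll":0,"claw":-1},{"tx":0.6,"ty":-1,"tz":-1,"roll":0,"claw":-1},{"tx":0.3,"ty":-0.3,"tz":-0.6,"roll":0,"claw":-1},{"tx":0,"ty":0,"tz":0,"roll":0,"claw":-1}]' 40
python3 - <<'E'
from h import *
s=get_state();p=capture("wrist");save(p,"w6.png");print(s["time"],s["q"].round(3),s["eef_pos"],R.from_quat(s["eef_rot"]).as_matrix().round(3)[:,2])
for l,z in (("caddy_hook",.06),("caddy_tongue",.033),("caddy_floor",.004),("red_jar_mid",.0525)):
  for m in mark_of(p,l):
    o,d=wray(p,m["point"],s);print(l,np.round(m["point"]),m["conf"],(o+d*(z-o[2])/d[2]).round(3))
E
```

```text
time: 20.2
eef_pos: [0.5313, -0.0618, 0.2698]
eef_rot: [0.634, 0.697, 0.234, -0.239]
contact_force: [0.0, 1.3, -0.4]
finger_gap: 0.0852
grip_force: 0.0
20.2 [-0.304  0.233  1.525  0.633  1.645 -0.436] [ 0.53131215 -0.06184742  0.26979719] [-0.036  0.63  -0.776]
caddy_hook [336. 144.] 0.75 [0.525 0.197 0.06 ]
caddy_hook [334. 209.] 0.54 [0.528 0.137 0.06 ]
caddy_tongue [335. 291.] 0.81 [0.534 0.086 0.033]
red_jar_mid [335. 207.] 0.68 [0.528 0.143 0.052]
red_jar_mid [184. 217.] 0.63 [0.417 0.125 0.052]
```

View pics/w6.png

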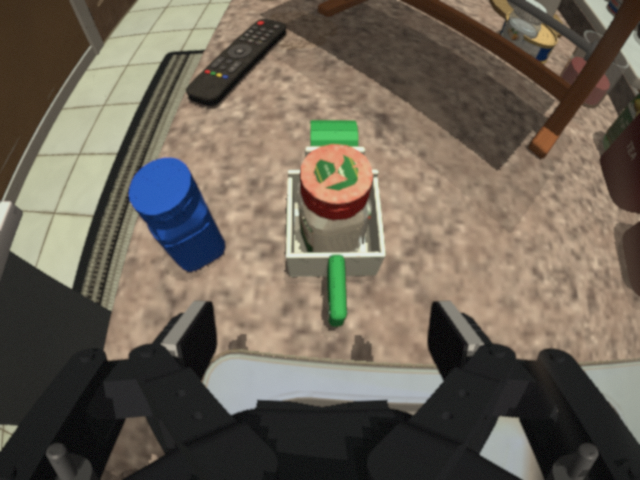

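```bash
python3 -m inch '[{"tx":0.25,"ty":0,"tz":-0.9,"roll":0,"claw":-1},{"tx":0,"ty":0,"tz":-0.9,"roll":0,"claw":-1},{"tx":0,"ty":0.5,"tz":-0.6,"roll":0,"claw":-1},{"tx":0,"ty":0.5,"tz":-0.6,"roll":0,"claw":-1},{"tx":0,"ty":0.4,"tz":-0.5,"roll":0,"claw":-1},{"tx":0,"ty":0.17,"tz":-0.23,"roll":0,"claw":-1},{"tx":0,"ty":0,"tz":0,"roll":0,"claw":-1}]' 40
python3 -m inch '[{"tx":0,"ty":0,"tz":0,"roll":0,"claw":0.3},{"tx":0,"ty":0,"tz":0,"roll":0,"claw":1},{"tx":0,"ty":0,"tz":0,"roll":0,"claw":1},{"tx":0,"ty":0,"tz":0,"roll":0,"claw":1},{"tx":0,"ty":0,"tz":0,"roll":0,"claw":1},{"tx":0,"ty":0,"tz":0,"roll":0,"claw":1},{"tx":0,"ty":0,"tz":0,"roll":0,"claw":1}]' 110
```

```text
time: 21.15
eef_pos: [0.5386, -0.0127, 0.1612]
eef_rot: [0.632, 0.699, 0.235, -0.238]
contact_force: [-1.3, -0.9, 0.0]
finger_gap: 0.0852
grip_force: 0.0
time: 21.85
eef_pos: [0.5388, -0.0138, 0.1617]
eef_rot: [0.633, 0.699, 0.235, -0.238]
contact_force: [-2.7, -2.8, 5.2]
finger_gap: 0.0103
grip_force: 107.3
```

```bash
python3 -m inch '[{"tx":0,"ty":0,"tz":0.3,"roll":0,"claw":1},{"tx":0,"ty":0,"tz":0.5,"roll":0,"claw":1},{"tx":0,"ty":0,"tz":0.7,"roll":0,"claw":1},{"tx":0,"ty":-0.3,"tz":0.7,"roll":0,"claw":1},{"tx":0,"ty":-0.5,"tz":0.7,"roll":0,"claw":1},{"tx":0,"ty":0,"tz":0.3,"roll":0,"claw":1},{"tx":0,"ty":0,"tz":0,"roll":0,"claw":1}]' 110
python3 - <<'E'
from h import *
s=get_state();p=capture("wrist");save(p,"w7.png");q=capture("scene");save(q,"s7.png");t=capture("top");save(t,"t7.png")
for l in ("bar_mid","board_front"):
  r=[]
  for n,c in(("w",p),("s",q),("t",t)):
    m=mark_of(c,l)
    if m:
      r.append((wray(c,m[0]["point"],s) if n=="w" else ray(c,m[0]["point"])));print(l,n,np.round(m[0]["point"]),m[0]["conf"])
  if len(r)>1:print(tri(r))
sil=silhouettes(t,"board_front")[:1];print([b["rect"] for b in sil])
a=[m["point"] for m in mark_of(p,"caddy_hook")];print(a)
cv2.imwrite("pics/j7.png",np.hstack([cv2.resize(p["pixels"],(400,300)),cv2.resize(q["pixels"][120:360,120:440],(400,300))])[:,:,::-1])
E
```

```text
time: 22.55
eef_pos: [0.539, -0.0375, 0.2589]
eef_rot: [0.633, 0.699, 0.236, -0.236]
contact_force: [-0.3, 0.5, -3.2]
finger_gap: 0.0098
grip_force: 107.9
bar_mid t [172. 194.] 0.68
board_front s [246. 151.] 0.67
board_front t [184. 199.] 0.82
(array([0.58031401, 0.33865163, 0.33980956]), [np.float64(3.2060708629606465), np.float64(3.2060708629606407)])
[[148.2, 191.9, 188.0, 152.9]]
[]
```

View pics/j7.png

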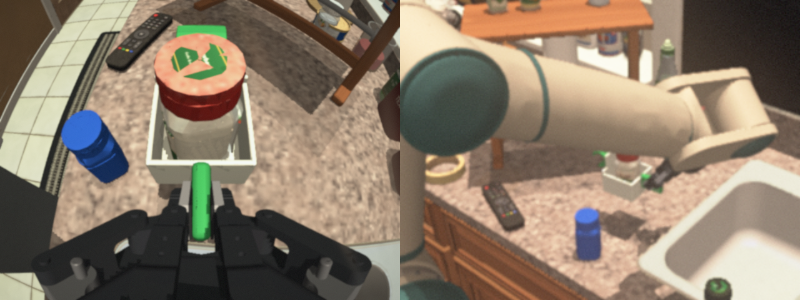

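Run:
```python
from h import *
im=cv2.imread("pics/top0.png");hsv=cv2.cvtColor(im,cv2.COLOR_BGR2HSV)
p=capture("top")
pts=[]
for r in range(145,250,3):
    row=hsv[r,60:250];m=(row[:,0]<16)&(row[:,1]>140)&(row[:,2]>110)
    c=np.where(m)[0]
    if len(c): pts.append((60+c.max(),r))
pts=np.array(pts,float)
for k in range(3):
    A=np.polyfit(pts[:,1],pts[:,0],1);e=pts[:,0]-np.polyval(A,pts[:,1]);pts=pts[abs(e)<max(2,1.5*e.std())]
print(len(pts),A,e.std())
def onz(uv,z):
    o,d=ray(p,uv);return o+d*(z-o[2])/d[2]
a=onz((np.polyval(A,128),128),.344);b=onz((np.polyval(A,266),266),.344)
d=(a-b)/np.linalg.norm(a-b);print(a,b,np.linalg.norm(a-b),"back az",np.degrees(np.arctan2(d[1],d[0]))+90)
n=np.array([-d[1],d[0]]);n=n if n[0]>0 else -n
print("normal",n,"front edge offset",n@a[:2],"board_front est offset",n@[.58,.338],n@[.583,.337],"bar offset",n@[.655,.424])
```

```text
32 [ -0.9016423  358.44525895] 0.4971828309492596
[0.74187681 0.20916644 0.344     ] [0.43753093 0.46717471 0.344     ] 0.39899207853718077 back az 49.71049192201854
normal [0.64665011 0.76278676] front edge offset 0.6392841057239281 board_front est offset 0.6328789873291424 0.6340561509027728 bar offset 0.7469774066010672
```

```bash
python3 -m inch '[{"tx":-0.3,"ty":0.5,"tz":0.5,"roll":-0.3,"claw":1},{"tx":-0.5,"ty":0.9,"tz":0.5,"roll":-0.7,"claw":1},{"tx":-0.5,"ty":0.9,"tz":0.2,"roll":-0.9,"claw":1},{"tx":-0.5,"ty":0.9,"tz":0.2,"roll":-0.9,"claw":1},{"tx":-0.5,"ty":0.9,"tz":0,"roll":-0.9,"claw":1},{"tx":-0.5,"ty":0.9,"tz":0,"roll":-0.9,"claw":1},{"tx":-0.5,"ty":0.9,"tz":0,"roll":-0.6,"claw":1},{"tx":-0.3,"ty":0.5,"tz":0,"roll":-0.3,"claw":1},{"tx":0,"ty":0,"tz":0,"roll":0,"claw":1}]' 110
python3 - <<'E'
from h import *
s=get_state();p=capture("wrist");save(p,"w8.png");print(s["eef_pos"],R.from_quat(s["eef_rot"]).as_matrix().round(3)[:,2],s["q"].round(2))
q=capture("scene");save(q,"s8.png");t=capture("top")
for l in ("bar_mid","board_front","caddy_hook","caddy_tongue","caddy_floor"):
  r=[]
  for n,c in(("w",p),("s",q),("t",t)):
    m=mark_of(c,l)
    if m:
      r.append((wray(c,m[0]["point"],s) if n=="w" else ray(c,m[0]["point"])));print(l,n,np.round(m[0]["point"]),m[0]["conf"])
  if len(r)>1:
    x,e=tri(r);print(x.round(3),np.round(e,1))
E
```

```text
time: 24.05
eef_pos: [0.4294, 0.156, 0.2988]
eef_rot: [0.848, 0.412, 0.306, -0.133]
contact_force: [-0.1, -0.2, -2.7]
finger_gap: 0.0099
grip_force: 108.2
[0.42937511 0.15604357 0.29883949] [ 0.41   0.478 -0.777] [ 0.17 -0.23  1.93  0.51  0.95  0.64]
bar_mid w [328.  39.] 0.69
bar_mid t [175. 194.] 0.76
[0.651 0.424 0.127] [5.1 5.1]
board_front s [248. 151.] 0.76
board_front t [184. 199.] 0.66
[0.582 0.336 0.34 ] [0.2 0.2]
caddy_hook t [208. 221.] 0.59
caddy_tongue w [323. 326.] 0.83
caddy_tongue s [258. 235.] 0.42
caddy_tongue t [243. 250.] 0.94
[0.493 0.232 0.172] [2.4 1.  3.3]
caddy_floor s [258. 233.] 0.43
caddy_floor t [231. 236.] 0.91
[0.53  0.272 0.144] [1.1 1.1]
```

View pics/w8.png

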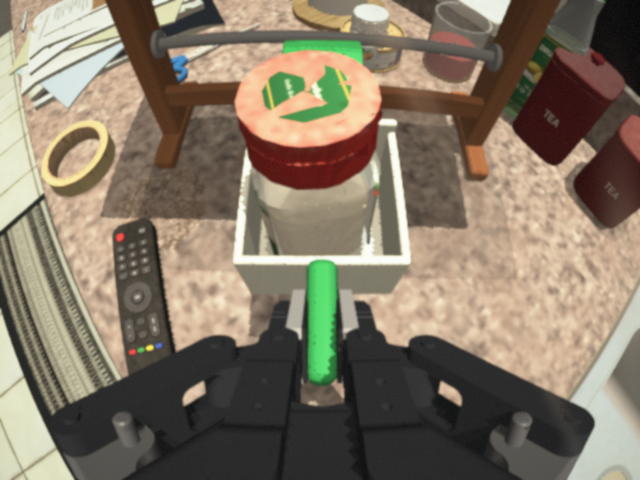

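Wrist view: the bar's centreline runs from about (165,42) to (490,57), and the slat is at rows 90–105. The caddy is held level with the jar inside. Next I'll work out the bar line from these pixels.

Run:
```python
from h import *
s=get_state();p=capture("wrist");im=cv2.cvtColor(p["pixels"],cv2.COLOR_RGB2GRAY)
# bar: centreline rows by dark profile at several columns
n=np.array([.647,.763]);t=np.array([-.763,.647])
L=[]
for c in (180,200,220,240,260,400,420,440,460):
    guess=42+(c-165)*(57-42)/325 - 12*(1-((c-328)/165)**2)
    col=p["pixels"][:,c].astype(float); prof=im[int(guess)-14:int(guess)+18,c]
    print(c,int(guess)-14,prof.tolist())
for uv in((165,42),(492,57),(328,38)):
    o,d=wray(p,uv,s);x=o+d*(.125-o[2])/d[2];print(uv,x.round(4),"n",n@x[:2],"t",t@x[:2])
print("TCP n",n@s["eef_pos"][:2],"t",t@s["eef_pos"][:2])
```

```text
180 26 [42, 43, 43, 41, 44, 57, 83, 100, 105, 103, 100, 97, 97, 95, 94, 90, 89, 85, 82, 78, 77, 96, 135, 159, 168, 169, 172, 177, 180, 166, 147, 136]
200 24 [46, 59, 84, 98, 104, 105, 117, 143, 166, 157, 126, 101, 98, 97, 95, 92, 90, 86, 85, 79, 80, 111, 172, 217, 232, 234, 233, 219, 185, 154, 119, 100]
220 23 [73, 97, 123, 149, 163, 170, 176, 174, 163, 137, 109, 98, 98, 97, 94, 92, 88, 86, 82, 76, 72, 88, 131, 177, 202, 210, 208, 196, 185, 183, 192, 202]
240 22 [199, 192, 183, 180, 185, 189, 196, 207, 208, 175, 126, 101, 99, 98, 96, 93, 89, 87, 82, 77, 80, 119, 171, 192, 193, 191, 187, 190, 194, 199, 203, 208]
260 22 [185, 180, 177, 180, 186, 186, 182, 173, 149, 117, 99, 100, 100, 98, 94, 90, 87, 84, 79, 77, 100, 150, 189, 206, 213, 214, 205, 192, 184, 183, 179, 176]
400 29 [174, 169, 161, 157, 151, 149, 147, 132, 118, 115, 116, 115, 114, 111, 111, 108, 105, 103, 101, 112, 142, 168, 176, 171, 166, 171, 177, 184, 189, 192, 190, 192]
420 31 [181, 189, 191, 193, 190, 185, 174, 152, 122, 104, 99, 101, 98, 97, 94, 90, 88, 81, 79, 85, 111, 138, 143, 137, 130, 126, 118, 110, 105, 106, 111, 118]
440 34 [121, 120, 121, 121, 121, 120, 119, 113, 104, 98, 97, 96, 94, 92, 90, 87, 83, 79, 74, 83, 100, 95, 89, 88, 86, 86, 86, 87, 87, 85, 87, 87]
460 37 [121, 123, 124, 125, 123, 122, 122, 117, 107, 99, 98, 98, 95, 91, 90, 87, 83, 78, 77, 86, 111, 122, 121, 108, 98, 91, 90, 90, 91, 91, 90, 91]
(165, 42) [0.5473 0.5216 0.125 ] n 0.7520705755920055 t -0.08008021775327082
(492, 57) [0.7776 0.3229 0.125 ] n 0.7495173347946598 t -0.38436684376094854
(328, 38) [0.6599 0.4214 0.125 ] n 0.7484854710276637 t -0.2308479931595502
TCP n 0.39658471069303863 t -0.22869318752478507
```

```bash
python3 - <<'E'
from h import *
s=get_state();p=capture("wrist")
n=np.array([.647,.763]);t=np.array([-.763,.647]);X=[]
for uv in((200,39.7),(220,38.5),(240,37.2),(260,36.3),(400,42.7),(420,45.2),(440,48),(460,51)):
    o,d=wray(p,uv,s);x=o+d*(.125-o[2])/d[2];X.append((t@x[:2],n@x[:2]))
X=np.array(X);print(X.round(4));A=np.polyfit(X[:,0],X[:,1],1);print(A,np.polyval(A,-.229))
# hook strip: caddy strap / rim corners and tongue check with geometry
R_=R.from_quat(s["eef_rot"]).as_matrix()
TC=s["eef_pos"]
def proj(P):
    T=np.eye(4);T[:3,:3]=R_;T[:3,3]=TC;T=np.linalg.inv(T@p["mount"]);c=T[:3,:3]@P+T[:3,3]
    th=np.arctan2(np.hypot(c[0],c[1]),c[2]);k=th/np.hypot(c[0],c[1]);K=p["K"];return np.round([K[0,0]*k*c[0]+K[0,2],K[1,1]*k*c[1]+K[1,2]],1)
cx=np.array([np.cos(np.radians(49.9)),np.sin(np.radians(49.9)),0]);cy=np.array([-cx[1],cx[0],0]);z=np.array([0,0,1.])
H=TC+.212*cx-.102*z-.0019*cy
F=H-.054*cx-.056*z  # floor: hook is 60 above underside
for nm,P in (("rim FL out",F-.036*cx+.036*cy+.04*z),("rim FR out",F-.036*cx-.036*cy+.04*z),("bottom FL",F-.036*cx+.036*cy-.004*z),("bottom FR",F-.036*cx-.036*cy-.004*z),("hook top L",H+.018*z+.018*cy),("hook top R",H+.018*z-.018*cy),("tongue front top",H-.138*cx-.012*z)): print(nm,proj(P))
print("hook n",n@H[:2],H[2])
E
python3 - <<'E'
import cv2
im=cv2.imread("pics/w8.png");cv2.imwrite("pics/w8c.png",cv2.resize(im[20:320,200:440],(640,800))[:600])
E
```

```text
[[-0.1156  0.75  ]
 [-0.1347  0.7495]
 [-0.1531  0.7499]
 [-0.1711  0.7503]
 [-0.2945  0.7495]
 [-0.3128  0.7493]
 [-0.3317  0.7493]
 [-0.3513  0.7496]]
[0.0025508  0.75027988] 0.7496957448178813
rim FL out [232.3 262.5]
rim FR out [413.3 267.8]
bottom FL [249.4 293.7]
bottom FR [391.3 297.7]
hook top L [289.1  46.8]
hook top R [369.5  49.9]
tongue front top [320.8 390.7]
hook n 0.6086581077823159 0.1969902501288156
```

```bash
python3 -m inch '[{"tx":0.39,"ty":0.46,"tz":-0.28,"roll":0,"claw":1},{"tx":0.39,"ty":0.46,"tz":-0.28,"roll":0,"claw":1},{"tx":0.39,"ty":0.46,"tz":-0.28,"roll":0,"claw":1},{"tx":0.39,"ty":0.46,"tz":-0.28,"roll":0,"claw":1},{"tx":0.39,"ty":0.46,"tz":-0.28,"roll":0,"claw":1},{"tx":0,"ty":0,"tz":0,"roll":0,"claw":1},{"tx":0,"ty":0,"tz":0,"roll":0,"claw":1}]' 110
python3 - <<'E'
from h import *
s=get_state();TC=s["eef_pos"];n=np.array([.647,.763]);t=np.array([-.763,.647])
cx=np.array([np.cos(np.radians(49.9)),np.sin(np.radians(49.9)),0]);H=TC+.212*cx-np.array([0,0,.102])
print(TC,"hook n,z",n@H[:2],H[2],"t",t@H[:2],"dn",.75-n@H[:2],"dz",.125-H[2])
p=capture("wrist");save(p,"w9.png");q=capture("scene");save(q,"s9.png");tp=capture("top")
cv2.imwrite("pics/j9.png",np.hstack([cv2.resize(p["pixels"],(400,300)),cv2.resize(q["pixels"][165:285,180:340],(400,300),interpolation=cv2.INTER_CUBIC)])[:,:,::-1])
X=[]
for l in ("bar_mid","caddy_hook","caddy_floor","caddy_tongue"):
  for nm,c in(("w",p),("s",q),("t",tp)):
    print(l,nm,[(np.round(m["point"]),m["conf"]) for m in mark_of(c,l)[:1]])
E
```

```text
time: 25.75
eef_pos: [0.4891, 0.2236, 0.2566]
eef_rot: [0.848, 0.411, 0.306, -0.132]
contact_force: [-0.4, -0.8, -3.0]
finger_gap: 0.0098
grip_force: 108.3
[0.48912804 0.22355922 0.25658255] hook n,z 0.6991227280059499 0.1545825465790613 t -0.22783305902020204 dn 0.05087727199405012 dz -0.029582546579061286
bar_mid w []
bar_mid s []
bar_mid t [(array([175., 194.]), 0.61)]
caddy_hook w []
caddy_hook s []
caddy_hook t [(array([187., 201.]), 0.68)]
caddy_floor w []
caddy_floor s []
caddy_floor t [(array([209., 216.]), 0.64)]
caddy_tongue w [(array([316., 178.]), 0.51)]
caddy_tongue s [(array([259., 231.]), 0.63)]
caddy_tongue t [(array([220., 232.]), 0.61)]
```

View pics/j9.png

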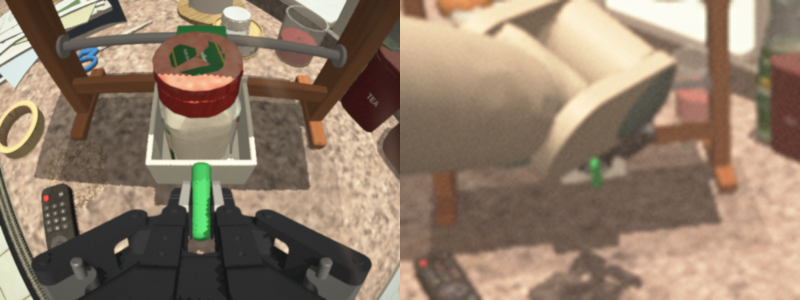

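Aligned, with the hook 51 mm in front of and 30 mm above the bar axis, right on the insertion line. Inserting.

```bash
python3 -m inch '[{"tx":0.17,"ty":0.2,"tz":-0.15,"roll":0,"claw":1},{"tx":0.17,"ty":0.2,"tz":-0.15,"roll":0,"claw":1},{"tx":0.17,"ty":0.2,"tz":-0.15,"roll":0,"claw":1},{"tx":0.17,"ty":0.2,"tz":-0.15,"roll":0,"claw":1},{"tx":0,"ty":0,"tz":0,"roll":0,"claw":1}]' 110
python3 -m inch '[{"tx":0.12,"ty":0.14,"tz":-0.11,"roll":0,"claw":1},{"tx":0.12,"ty":0.14,"tz":-0.11,"roll":0,"claw":1},{"tx":0.12,"ty":0.14,"tz":-0.11,"roll":0,"claw":1},{"tx":0,"ty":0,"tz":0,"roll":0,"claw":1}]' 110
python3 - <<'E'
from h import *
s=get_state();TC=s["eef_pos"];n=np.array([.647,.763]);t=np.array([-.763,.647])
cx=np.array([np.cos(np.radians(49.9)),np.sin(np.radians(49.9)),0]);H=TC+.212*cx-np.array([0,0,.102])
print("dn",.75-n@H[:2],"dz",.125-H[2])
p=capture("wrist");save(p,"w10.png")
E
```

```text
time: 27.0
eef_pos: [0.5099, 0.2482, 0.2378]
eef_rot: [0.849, 0.411, 0.306, -0.132]
contact_force: [0.2, -0.4, -3.9]
finger_gap: 0.0103
grip_force: 108.2
time: 27.4
eef_pos: [0.5206, 0.2605, 0.2285]
eef_rot: [0.848, 0.411, 0.306, -0.132]
contact_force: [0.4, -0.1, -2.9]
finger_gap: 0.0106
grip_force: 108.0
dn 0.0023496493975083688 dz -0.001488070257361529
```

View pics/w10.png

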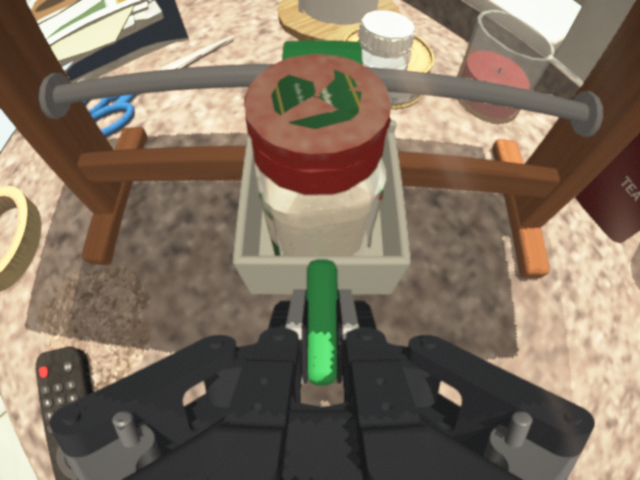

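```bash
python3 -m inch '[{"tx":0,"ty":0,"tz":-0.07,"roll":0,"claw":1},{"tx":0,"ty":0,"tz":-0.07,"roll":0,"claw":1},{"tx":0,"ty":0,"tz":0,"roll":0,"claw":1}]' 110
python3 -m inch '[{"tx":0,"ty":0,"tz":-0.06,"roll":0,"claw":1},{"tx":0,"ty":0,"tz":0,"roll":0,"claw":1}]' 110
python3 -m inch '[{"tx":0,"ty":0,"tz":-0.05,"roll":0,"claw":1},{"tx":0,"ty":0,"tz":0,"roll":0,"claw":1}]' 110
```

```text
time: 27.75
eef_pos: [0.5203, 0.2599, 0.2245]
eef_rot: [0.849, 0.411, 0.307, -0.132]
contact_force: [0.7, 0.6, -3.1]
finger_gap: 0.0103
grip_force: 108.0
time: 27.95
eef_pos: [0.5204, 0.26, 0.2229]
eef_rot: [0.848, 0.411, 0.307, -0.132]
contact_force: [-0.1, -0.4, -3.3]
finger_gap: 0.0099
grip_force: 108.0
time: 28.15
eef_pos: [0.5204, 0.2601, 0.2214]
eef_rot: [0.848, 0.411, 0.307, -0.132]
contact_force: [-0.2, 0.6, -2.1]
finger_gap: 0.0104
grip_force: 108.0
```

```bash
python3 -m inch '[{"tx":0,"ty":0,"tz":-0.06,"roll":0,"claw":1},{"tx":0,"ty":0,"tz":0,"roll":0,"claw":1}]' 110
python3 -m inch '[{"tx":0,"ty":0,"tz":-0.06,"roll":0,"claw":1},{"tx":0,"ty":0,"tz":0,"roll":0,"claw":1}]' 110
```

```text
time: 28.35
eef_pos: [0.5206, 0.2602, 0.22]
eef_rot: [0.848, 0.41, 0.307, -0.132]
contact_force: [-0.2, 0.0, -2.3]
finger_gap: 0.0103
grip_force: 108.2
time: 28.55
eef_pos: [0.5208, 0.2602, 0.219]
eef_rot: [0.848, 0.41, 0.308, -0.132]
contact_force: [-2.1, -0.6, 1.6]
finger_gap: 0.0101
grip_force: 108.8
```

```bash
python3 -m inch '[{"tx":0,"ty":0,"tz":0,"roll":0,"claw":0.8},{"tx":0,"ty":0,"tz":0,"roll":0,"claw":0.6},{"tx":0,"ty":0,"tz":0,"roll":0,"claw":0.3},{"tx":0,"ty":0,"tz":0,"roll":0,"claw":0},{"tx":0,"ty":0,"tz":0,"roll":0,"claw":0},{"tx":0,"ty":0,"tz":0,"roll":0,"claw":0},{"tx":0,"ty":0,"tz":0,"roll":0,"claw":0}]' 20
python3 - <<'E'
from h import *
p=capture("wrist");save(p,"w11.png")
E
```

```text
time: 29.25
eef_pos: [0.5205, 0.26, 0.2179]
eef_rot: [0.848, 0.411, 0.307, -0.132]
contact_force: [-0.4, 0.9, -1.1]
finger_gap: 0.0428
grip_force: 0.0
```

View pics/w11.png

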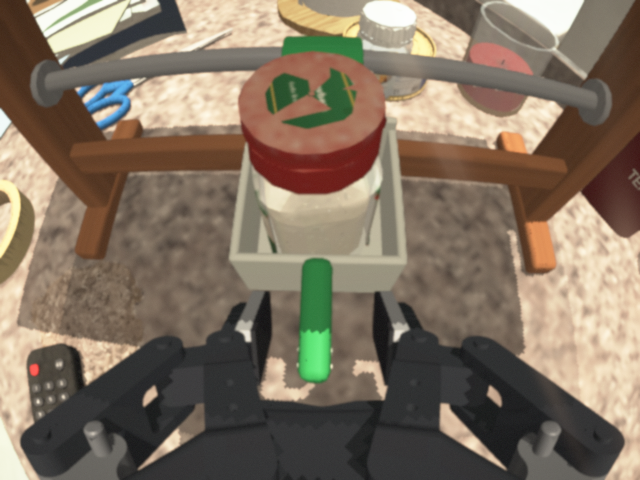

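It hangs after release: the green hook wraps the bar (325,45) and the jar is upright. Retreating along the tool axis.

```bash
python3 -m inch '[{"tx":-0.2,"ty":-0.24,"tz":0.39,"roll":0,"claw":0},{"tx":-0.3,"ty":-0.36,"tz":0.58,"roll":0,"claw":0},{"tx":-0.4,"ty":-0.47,"tz":0.76,"roll":0,"claw":0},{"tx":-0.6,"ty":-0.7,"tz":0.3,"roll":0,"claw":0},{"tx":-0.6,"ty":-0.8,"tz":0,"roll":0,"claw":0},{"tx":-0.6,"ty":-0.8,"tz":0,"roll":0,"claw":0},{"tx":0,"ty":0,"tz":0,"roll":0,"claw":0},{"tx":0,"ty":0,"tz":0,"roll":0,"claw":0},{"tx":0,"ty":0,"tz":0,"roll":0,"claw":0},{"tx":0,"ty":0,"tz":0,"roll":0,"claw":0}]' 20
python3 - <<'E'
from h import *
s=get_state();p=capture("wrist");q=capture("scene");t=capture("top");n=np.array([.647,.763]);tt=np.array([-.763,.647])
for l in ("caddy_hook","caddy_tongue","caddy_floor","red_jar_mid","dark_jar_mid"):
  r=[]
  for nm,c in(("w",p),("s",q)):
    m=mark_of(c,l)
    if m:
      r.append((wray(c,m[0]["point"],s) if nm=="w" else ray(c,m[0]["point"])));print(l,nm,np.round(m[0]["point"]),m[0]["conf"])
  if len(r)>1:
    x,e=tri(r);print(x.round(3),np.round(e,1),"n rel bar",(n@x[:2]-.75).round(4),"t",tt@x[:2])
cv2.imwrite("pics/j12.png",np.hstack([cv2.resize(p["pixels"],(400,300)),cv2.resize(q["pixels"][165:285,180:340],(400,300),interpolation=cv2.INTER_CUBIC)])[:,:,::-1])
E
```

```text
time: 30.3
eef_pos: [0.4398, 0.1595, 0.2789]
eef_rot: [0.848, 0.411, 0.307, -0.132]
contact_force: [0.4, -0.1, 0.5]
finger_gap: 0.0426
grip_force: 0.0
caddy_hook s [374. 367.] 0.3
caddy_tongue w [312. 155.] 0.97
red_jar_mid w [315.  84.] 0.57
red_jar_mid s [273. 309.] 0.79
[0.341 0.047 0.314] [133.1 133.1] n rel bar -0.4937 t -0.2300461024271845
dark_jar_mid s [372. 366.] 0.81
```

View pics/j12.png

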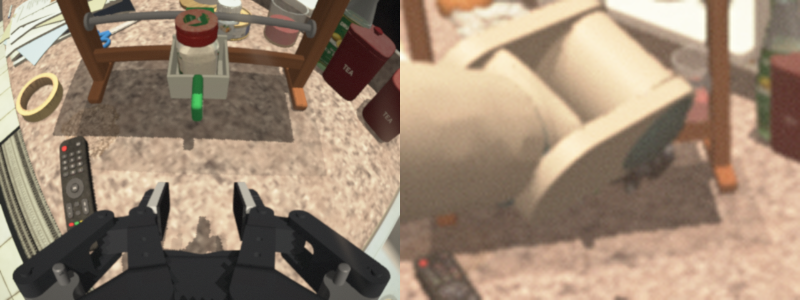

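```bash
python3 -c "
from rig import *
print(close_job())"
```

```text
the job is handed in; nothing more can be done
None
```

I've handed the job in: the caddy hangs by its hook on the bar with the red-capped jar upright in it, let go and clear of the arm in my last wrist picture; the dark jar wasn't touched, and no score came back. I put the jar in the cup before hanging the caddy, because a vertical tool wouldn't fit under the board.

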